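# Pack and wedge a plaster mould shut

## Robot

A 6-joint arm with a two-finger parallel gripper is mounted at the origin on the work surface. World frame = base frame: x ahead of the robot, y to its left, z up, the work surface at z = 0. Lengths are in m, angles in rad, forces in N, time in s.
With the tool pointing down it reaches from about 0.35 to 0.85 m from the base axis. Payload 8.1 kg.
Tool frame: the origin (TCP) lies at the very end of the fingers, on their centre line; the grasp point (between the pads) lies 19 mm behind it; x points along the fingers, y is the direction in which the jaws open and shut, and the axes are right-handed (so a half turn about x gives the same grasp; the last joint's range is limited). The gripper opens to 93 mm and grips with 3 to 60 N. Pads are 15 mm wide; open, the fingers measure 128 mm over their backs; the gripper's body (75 mm by 188 mm) begins 65 mm behind the grasp point.
Start: joints at [-1.226, 0.13, 1.488, -0, 1.523, -0.085], TCP at [0.25, -0.545, 0.219] pointing down, gripper open.
Joint ranges: [-2.96, 2.96], [-0.89, 2.26], [0.02, 2.5], [-1.34, 4.48], [0, 2.73], [-2.66, 2.66]. Speed limits (rad/s): [2.39, 2.39, 2.79, 3.14, 3.14, 3.14].

## Interface

Orientations are given as a rotation vector (axis times angle).
In Python, from plant import * gives the robot as it stands. The module is installed in compiled form; this text tells all that it offers.
- The arm moves only by the tool apply_moves, never from a script. Its argument "series" is a list of rows, each an object with "jaw": the gripper's target within -1 to 1 (shut at 1, half-way at 0, fully open at -1); "linear": the shift along the tool's x, y, z normalised to -1 to 1, where 1 is 0.6 m, a list of three; "roll": the turn about the tool's x normalised to -1 to 1, where 1 is 30 degrees. A call has 1 to 20 rows; each row is the pose to reach, as a shift and turn from the pose measured when the call began, along the tool's axes at that moment; what a row does not reach only later rows make up. A row lasts 1/8 s, in which the tool goes at most 62.5 mm and 10.7 degrees, less where a joint would pass 70% of its speed; a pose out of reach is approached as far as the arm can. A call with a number of a shift or a turn outside -1 to 1 is refused whole. A call with a gripper value outside its range is refused whole. The fingers move at their own pace and stop on an object; "force" is the grip in N (left out, the last holds). Time passes only in rows, so rows that repeat a pose let the fingers close. It gives the time, the measured TCP pose, the force and the opening at its end, in the units of the state.
- read_state(): the state, without advancing time (a new reading comes with each control period).
- read_camera(name): name is "side" or "top" or "wrist"; returns a dict with "pixels" (400x640x3 uint8, blue, green, red), "intrinsics" (3x3 intrinsics, pixels), "rvec" (rotation vector, rad) and "tvec" (3), from world to camera coordinates, as OpenCV has them; the wrist camera has in their place "tool_from_camera" (4x4, takes a point from camera to tool coordinates, whose origin is the TCP and whose axes are the tool frame's). Camera axes: x right, y down, z forward; pixel columns grow to the right and rows downward; lengths in m; the calibration is good to about 2 mm. A picture is of the moment at which its call begins: read the wrist's pose just before it. There is no depth.
- close_job(): hands the job in, once; it reports no verdict.
The state is a dict: "t": time; "q": joint angles; "dq": joint speeds; "joint_torque": joint torques, N m; "tool_pos": TCP position; "orientation": TCP orientation; "force": force on the tool from outside, world axes, zero at the start; "wrist_torque": the same for the moment, N m; "opening": finger opening in m.
Only numpy, scipy, OpenCV 4.12 (cv2) and the standard library are available. Lean on these libraries where they do the work, as an engineer would, in place of code of your own. Each camera call takes 0.05 s, during which the arm holds its last target. There are 200 camera calls.

## Task

The two-part plaster mould in the wooden frame stands a little open at its seam. Stand a packing slip from the rack upright and fully down in the gap between the loose mould half and the stop, then put the wedge in between slip and stop, sloped side against the stop, and push it down until it bites and the seam is fully shut; if the wedge would go right down to the bed without biting, the gap needs both slips first (keep a slip that is not needed out of the frame). Finish while still holding the wedge firmly pressed down, without letting go of it, and leave the bowl, jar and wooden rib alone.

Things in the scene. Friction and masses are not known exactly. Their poses are not given: they have to be found in the camera images.
- mould: Fixed frame: plywood bed 310 x 150 mm, 12 mm thick, with end board, fixed plaster half and loose half (each 65 mm in x, 110 mm in y, top 82 mm above the table). Origin at table height, mid width, under the loose half's outer face when shut. x points level from the mould over the gap to the stop, roughly to the robot's right; z up. With the seam open that face stands up to 3 mm farther along +x.
- gap_foot (a point): Point on the bed (12 mm above the table) at the foot of the loose half's outer face when the mould is shut, mid width; axes as mould.
- loose_half (a joint): Opening of the seam in m: 0 = halves shut together, 0.003 = fully open (as found). A spring of 3 to 4 N pushes it open; it slides along x of mould.
- stop: Wooden stop fixed on the bed, 120 mm wide (y), axes parallel to mould. Origin at table height below the foot of its flat face, which starts at the bed at x = 0 and leans away going up: 0.4 mm of +x per mm, to 75 mm above the bed. Gap at bed level, mould shut (stop minus mould origin along x): 17 to 33 mm. Up to about 24 mm takes one slip and the wedge, a wider gap two and the wedge.
- slip_a_center (a point): Slip A, a loose slippery wooden plate 10 mm thick (x), 110 mm wide (y), 74 mm tall (z), about 60 g; this is the plate's centre, 37 mm above its foot. A grip tab, 10 mm thick (x), 22 mm wide (y), 50 mm tall, rises from its top edge, its middle 41 mm from the centre towards +y. Stands in the rack.
- slip_a_tab (a point): Grip point in the tab of slip A: 27 mm above the plate's top edge, 23 mm below the tab's top, 101 mm above the foot. Grip across the thickness (x).
- slip_b_center (a point): Packing slip B, as slip A but with its tab towards -y, so that both slips can stand face to face with their tabs at opposite ends.
- slip_b_tab (a point): Grip point in the tab of slip B, 101 mm above its foot. Grip across the thickness (x).
- wedge_center (a point): Loose wooden wedge, about 110 g, blade slippery, 50 mm wide (y), 70 mm tall; this point is 60 mm above its foot. Its -x face, 7.75 mm from this point, is vertical (goes against the slip); its +x face slopes like the stop: blade 15.5 mm thick at the foot, 43.5 mm 70 mm up. Above it a grip block 16 mm thick (x, centred here), 24 mm wide (y), 70 to 120 mm above the foot.
- wedge_top (a point): Centre of the top of the wedge's grip block, 120 mm above its foot. Pressed straight down with 10 to 15 N (gripped or on this top) the wedge closes the seam and stays tight, its foot then 2 to 35 mm above the bed.
- rack: Fixed plywood rack 180 x 140 mm, 40 mm tall, with three pockets 30 mm deep (floor 10 mm above the table) at x = -60, 0 and +60 mm: slips in the first two (which in which differs), wedge in the last, axes parallel to the rack's, 1 mm of play. Origin at table height under its centre.
- bowl: Bystander: white bowl, 110 mm across, 60 mm high. Origin under its centre.
- glaze_jar: Bystander: blue jar, 68 mm across, 90 mm high. Origin under its centre.
- wood_rib: Bystander: flat dark wooden rib, 50 x 110 x 8 mm. Origin under its centre.
Mind the look-alikes: they are no part of the job. Leave any green or red look-alike of the stop alone.

How it is judged:
On the way, in this order (a step that is already met when the one before it is completed fails the run):
1. a slip stands upright and fully down in the gap (((x of slip_a_center in the frame of mould between 0.002 and 0.045 m and y of slip_a_center in the frame of mould between -0.03 and 0.03 m and z of slip_a_center in the frame of mould below 0.0535 m and angle between slip_a_center's own z axis and vertical below 0.15 rad) or (x of slip_b_center in the frame of mould between 0.002 and 0.045 m and y of slip_b_center in the frame of mould between -0.03 and 0.03 m and z of slip_b_center in the frame of mould below 0.0535 m and angle between slip_b_center's own z axis and vertical below 0.15 rad))), for 0.2 s.
2. the wedge is in the gap, tight, and the seam is shut (y of wedge_center in the frame of stop between -0.025 and 0.025 m and z of wedge_center in the frame of stop between 0.071 and 0.112 m and angle between wedge_center's own z axis and vertical below 0.12 rad and value of joint loose_half below 0.001 m and contact force between wedge and stop above 2.5 N), for 0.2 s.
At the end, for the whole second after the job is handed in: Seam open under 1 mm; one or both slips upright and down on the bed (4.5 mm) in the gap, any other over 110 mm away; wedge upright, within 25 mm of mid width, foot at most 40 mm above the bed, pressing the stop with over 2.5 N, at rest, fingers still on it with over 2.5 N (all of step 2 and contact force between the fingers and wedge above 2.5 N and linear speed of wedge below 0.01 m/s and ((x of slip_a_center in the frame of mould between 0.002 and 0.045 m and y of slip_a_center in the frame of mould between -0.03 and 0.03 m and z of slip_a_center in the frame of mould below 0.0535 m and angle between slip_a_center's own z axis and vertical below 0.15 rad) or (x of slip_b_center in the frame of mould between 0.002 and 0.045 m and y of slip_b_center in the frame of mould between -0.03 and 0.03 m and z of slip_b_center in the frame of mould below 0.0535 m and angle between slip_b_center's own z axis and vertical below 0.15 rad)) and ((x of slip_a_center in the frame of mould between 0.002 and 0.045 m and y of slip_a_center in the frame of mould between -0.03 and 0.03 m and z of slip_a_center in the frame of mould below 0.0535 m and angle between slip_a_center's own z axis and vertical below 0.15 rad) or horizontal distance between slip_a_center and gap_foot above 0.11 m) and ((x of slip_b_center in the frame of mould between 0.002 and 0.045 m and y of slip_b_center in the frame of mould between -0.03 and 0.03 m and z of slip_b_center in the frame of mould below 0.0535 m and angle between slip_b_center's own z axis and vertical below 0.15 rad) or horizontal distance between slip_b_center and gap_foot above 0.11 m)); the arm keeps its last pose, push and grip.
It fails at once if the bowl is moved more than 30 mm (distance of bowl from where it was at the start of the episode above 0.03 m).
It fails at once if the jar is moved more than 30 mm (distance of glaze_jar from where it was at the start of the episode above 0.03 m).
It fails at once if the wooden rib is moved more than 30 mm (distance of wood_rib from where it was at the start of the episode above 0.03 m).
It also fails if it takes over 72 s, if anything falls off the work surface, if the arm or the gripper's body presses on something with over 40 N, if the wrist force passes 120 N, or if a joint passes its speed limit or range.

## Working session

There is one attempt and no reset: what is moved stays moved. The work goes in short steps, Python scripts to look and compute and a tool call to move; the robot and the scene stay as the last step left them, time stands still between calls to the robot, and variables do not carry over. Pictures are saved under pics/ and viewed, about 8 in all and at most 12, crops included, and the job is handed in when it is done.

Besides the shell and the picture viewer there is one more tool, called after ">>>" as a command line: name --argument value ..., lists and objects as JSON in quotes. apply_moves: Moves the arm, as the interface text tells. Its arguments: {"type":"object","properties":{"series":{"type":"array"},"force":{"type":"number"}},"required":["series"]}

```bash
mkdir -p pics; cat > h.py <<'E'
from plant import *
import numpy as np, cv2
from scipy.spatial.transform import Rotation as R
def cam(name):
    s=read_state(); c=read_camera(name)
    K=np.array(c["intrinsics"],float)
    if name=="wrist":
        T=np.array(c["tool_from_camera"]); Rt=R.from_rotvec(s["orientation"]).as_matrix()
        M=Rt@T[:3,:3]; o=Rt@T[:3,3]+np.array(s["tool_pos"])
    else:
        Rc=R.from_rotvec(np.array(c["rvec"]).ravel()).as_matrix(); M=Rc.T; o=-M@np.array(c["tvec"]).ravel()
    return c["pixels"],K,M,o
def onz(px,K,M,o,z):
    px=np.atleast_2d(px).astype(float)
    d=(M@np.linalg.inv(K)@np.c_[px,np.ones(len(px))].T).T
    return o+d*((z-o[2])/d[:,2])[:,None]
def proj(P,K,M,o):
    p=(K@M.T@(np.atleast_2d(P)-o).T).T; return p[:,:2]/p[:,2:]
def totool(v):
    return R.from_rotvec(read_state()["orientation"]).as_matrix().T@np.array(v)
E
python3 - <<'E'
from h import *
for n in("top","side","wrist"):
    p,K,M,o=cam(n); cv2.imwrite(f"pics/{n}0.png",p); np.savez(f"pics/{n}0.npz",p=p,K=K,M=M,o=o); print(n,o.round(3),M[:,2].round(2),K[0,0])
s=read_state();print(s["t"],s["force"],s["opening"],R.from_rotvec(s["orientation"]).as_matrix().round(3))
E
```

```text
top [0.355 0.039 1.417] [ 0.15  0.02 -0.99] 496.2349076070554
side [0.059 0.76  1.055] [ 0.39 -0.54 -0.75] 496.75789625865724
wrist [ 0.326 -0.51   0.385] [-0.27 -0.12 -0.95] 324.892315400347
0.15 [ 1.36256092 -0.12314659 -0.32447314] 0.09309636102767405 [[-0.     0.417 -0.909]
 [ 0.001 -0.909 -0.417]
 [-1.    -0.001 -0.   ]]
```

View pics/top0.png

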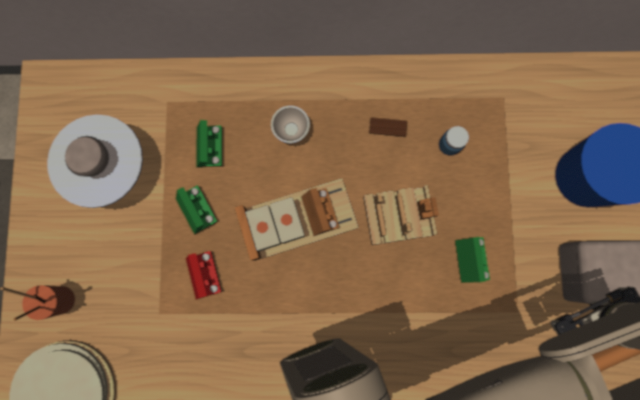

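View pics/side0.png

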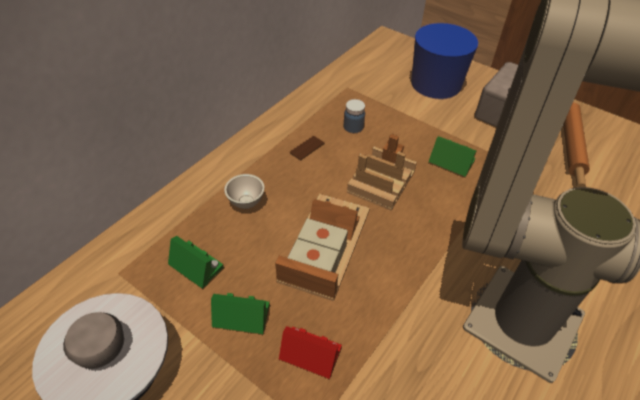

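The top view shows the mould at about (300,217), with the end board left and the stop at (320,210). The rack is at (400,215), the wedge in its right pocket at (428,208). The jar, rib and bowl are clear of the direct route. Next I zoom in.

```bash
python3 - <<'E'
from h import *
d=np.load("pics/top0.npz");p,K,M,o=[d[k] for k in"pKMo"]
c=cv2.resize(p[165:275,230:450],None,fx=3.6,fy=3.6,interpolation=cv2.INTER_CUBIC);cv2.imwrite("pics/topcrop.png",c)
for n,px,z in[("bedR",(350,210),.012),("rack",(400,215),.04),("bedL",(250,232),.012)]:print(n,onz(px,K,M,o,z).round(3))
E
```

```text
bedR [[ 0.528 -0.041  0.012]]
rack [[ 0.509 -0.178  0.04 ]]
bedL [[0.467 0.244 0.012]]
```

View pics/topcrop.png

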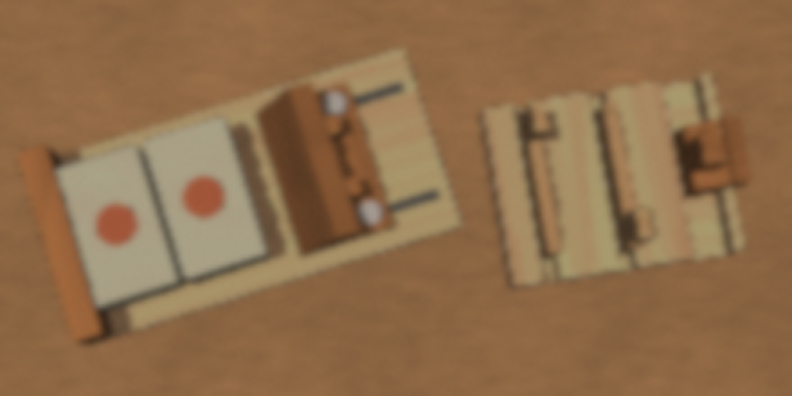

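>>> apply_moves --series '[{"jaw":0,"linear":[-0.05,-0.375,-0.65],"roll":0.547},{"jaw":0,"linear":[-0.05,-0.375,-0.65],"roll":0.547},{"jaw":0,"linear":[-0.05,-0.375,-0.65],"roll":0.547},{"jaw":0,"linear":[-0.05,-0.375,-0.65],"roll":0.547},{"jaw":0,"linear":[-0.05,-0.375,-0.65],"roll":0.547},{"jaw":0,"linear":[-0.05,-0.375,-0.65],"roll":0.547},{"jaw":0,"linear":[-0.05,-0.375,-0.65],"roll":0.547},{"jaw":0,"linear":[-0.05,-0.375,-0.65],"roll":0.547},{"jaw":0,"linear":[-0.05,-0.375,-0.65],"roll":0.547},{"jaw":0,"linear":[-0.05,-0.375,-0.65],"roll":0.547},{"jaw":0,"linear":[-0.05,-0.375,-0.65],"roll":0.547},{"jaw":0,"linear":[-0.05,-0.375,-0.65],"roll":0.547}]'

```text
t: 1.65
tool_pos: [0.5102, -0.1791, 0.2482]
orientation: [2.148, 0.154, -2.149]
force: [-0.3, -0.1, 0.3]
opening: 0.0465
```

```bash
python3 - <<'E'
from h import *
n="wrist";p,K,M,o=cam(n); cv2.imwrite(f"pics/w1.png",cv2.resize(p,(800,500))); np.savez(f"pics/w1.npz",p=p,K=K,M=M,o=o); print(n,o.round(3),M[:,2].round(2))
d=np.load("pics/top0.npz");p,K,M,o=[d[k] for k in"pKMo"]
def f(pts,z):return onz(np.array(pts)/3.6+[230,165],K,M,o,z)
r=f([(483,108),(710,75),(742,250),(512,287)],.04);print("rack",r.round(3),r.mean(0).round(4))
print("bed",f([(404,50),(460,227),(85,150)],.012).round(3))
E
```

```text
wrist [ 0.593 -0.167  0.415] [-0.3  -0.04 -0.95]
rack [[ 0.566 -0.08   0.04 ]
 [ 0.59  -0.257  0.04 ]
 [ 0.454 -0.275  0.04 ]
 [ 0.427 -0.099  0.04 ]] [ 0.5094 -0.1777  0.04  ]
bed [[ 0.618 -0.02   0.012]
 [ 0.476 -0.062  0.012]
 [ 0.54   0.234  0.012]]
```

View pics/w1.png

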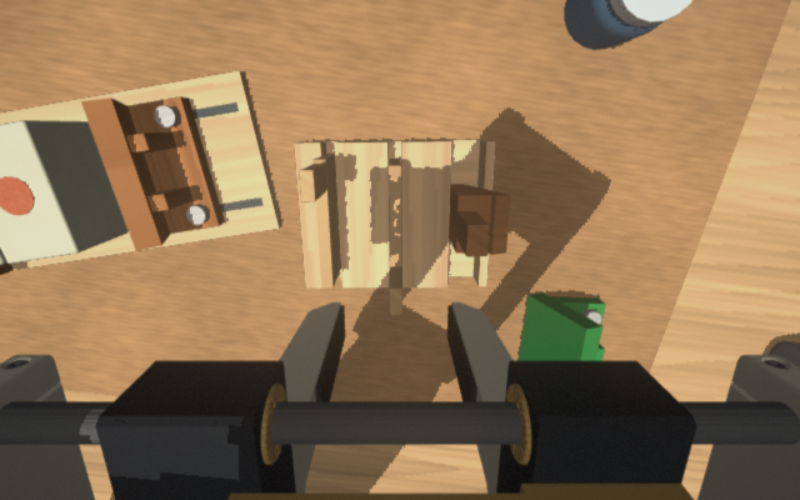

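Left slip's tab is at the top, (315,180), so it is A (+y). The middle slip's tab is at the bottom, (396,300), so it is B. The wedge is at (480,220) with its slope to the right. I'll project the predicted tab points onto this image and work out the move over the mould.

```bash
python3 - <<'E'
from h import *
d=np.load("pics/w1.npz");p,K,M,o=[d[k] for k in"pKMo"]
r=onz(np.array([(296,142),(493,142),(488,285),(305,287)])*.8,K,M,o,.04);print("rack w",r.round(3),r.mean(0).round(4), np.hypot(*(r[0]-r[1])[:2]),np.hypot(*(r[0]-r[3])[:2]))
a=np.radians(-82.3);X=np.array([np.cos(a),np.sin(a),0]);Y=np.array([-X[1],X[0],0]);c=np.array([.5094,-.1777,0]);Z=np.array([0,0,1.])
q=cv2.resize(p,(800,500))
def box(b,sx,sy,z):
    for s in[(-1,-1),(1,-1),(1,1),(-1,1)]:
        u=proj(b+X*sx*s[0]/2+Y*sy*s[1]/2+Z*z,K,M,o)[0]*1.25; cv2.circle(q,tuple(int(v) for v in u.round()),2,(0,0,255),-1)
box(c,.18,.14,.04);box(c-.06*X+.041*Y,.01,.022,.134);box(c-.041*Y,.01,.022,.134);box(c+.06*X,.016,.024,.130)
cv2.imwrite("pics/w1o.png",cv2.resize(q[100:350,270:540],None,fx=2.2,fy=2.2))
E
```

```text
rack w [[ 0.566 -0.08   0.04 ]
 [ 0.591 -0.254  0.04 ]
 [ 0.456 -0.279  0.04 ]
 [ 0.428 -0.099  0.04 ]] [ 0.5103 -0.178   0.04  ] 0.17564914664750236 0.13924118946249153
```

View pics/w1o.png

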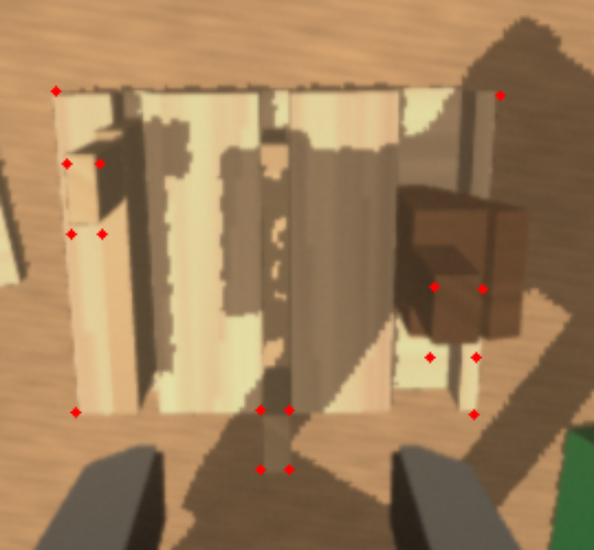

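>>> apply_moves --series '[{"jaw":0,"linear":[0.05,-0.449,-0.065],"roll":-0.287},{"jaw":0,"linear":[0.05,-0.449,-0.065],"roll":-0.287},{"jaw":0,"linear":[0.05,-0.449,-0.065],"roll":-0.287},{"jaw":0,"linear":[0.05,-0.449,-0.065],"roll":-0.287},{"jaw":0,"linear":[0.05,-0.449,-0.065],"roll":-0.287},{"jaw":0,"linear":[0.05,-0.449,-0.065],"roll":-0.287},{"jaw":0,"linear":[0.05,-0.449,-0.065],"roll":-0.287},{"jaw":0,"linear":[0.05,-0.449,-0.065],"roll":-0.287}]'

```text
t: 2.7
tool_pos: [0.511, 0.0921, 0.2188]
orientation: [2.066, 0.303, -2.066]
force: [-0.6, -0.8, 0.0]
opening: 0.0462
```

```bash
python3 - <<'E'
from h import *
p,K,M,o=cam("wrist"); np.savez(f"pics/w2.npz",p=p,K=K,M=M,o=o); print(o.round(3),M[:,2].round(2))
g=cv2.convertScaleAbs(p,alpha=1.3,beta=20)
cv2.imwrite("pics/w2.png",cv2.resize(g[40:290,140:500],None,fx=2.2,fy=2.2,interpolation=cv2.INTER_CUBIC))
E
```

```text
[0.591 0.117 0.386] [-0.29 -0.08 -0.95]
```

View pics/w2.png

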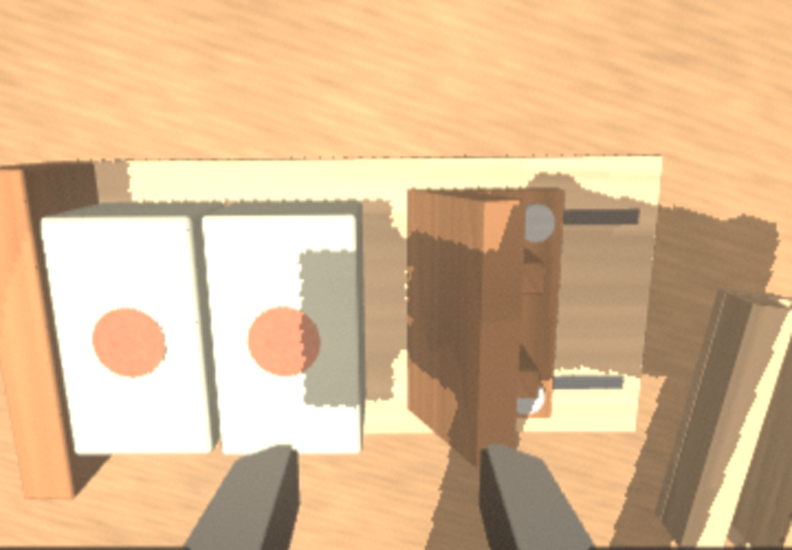

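Clear view: loose half's top outer edge runs (357,214)–(361,452), and the stop's foot line runs (408,190)–(408,412).

```bash
python3 - <<'E'
from h import *
d=np.load("pics/w2.npz");p,K,M,o=[d[k] for k in"pKMo"]
f=lambda pts,z:onz(np.array(pts)/2.2+[140,40],K,M,o,z)[:,:2]
L=f([(357,214),(361,452)],.082);S=f([(408,190),(408,412)],.012);F=f([(192,217),(211,450)],.082);LL=f([(204,216),(223,452)],.082)
T=f([(486,200),(478,465)],.087)
B=f([(661,156),(636,430)],.012);E=f([(161,160),(661,156)],.012)
def ang(a):v=a[0]-a[1];return np.degrees(np.arctan2(v[1],v[0]))-90,np.hypot(*v)
for n,a in zip("L S F LL T B".split(),(L,S,F,LL,T,B)):print(n,a.round(4).tolist(),np.round(ang(a),4))
v=E[1]-E[0];print("E",np.degrees(np.arctan2(v[1],v[0])))
for A in(-73,):
  a=np.radians(A);X=np.array([np.cos(a),np.sin(a)]);Y=np.array([-X[1],X[0]])
  for n,P in zip("L S F LL T B E".split(),(L,S,F,LL,T,B,E)):print(n,"x",(P@X*1000).round(1),"y",(P@Y*1000).round(1))
E
```

```text
L [[0.556, 0.1201], [0.4516, 0.0884]] [-73.0809   0.1091]
S [[0.5671, 0.0994], [0.4508, 0.0634]] [-72.8314   0.1217]
F [[0.5349, 0.1861], [0.4326, 0.1554]] [-73.2917   0.1069]
LL [[0.5368, 0.1814], [0.4332, 0.1499]] [-73.0613   0.1083]
T [[0.5772, 0.071], [0.4631, 0.0355]] [-72.7207   0.1195]
B [[0.6196, -0.0177], [0.4775, -0.0634]] [-72.1787   0.1493]
E -72.86248179605985
L x [47.7 47.5] y [566.8 457.8]
S x [70.8 71.1] y [571.3 449.6]
F x [-21.6 -22.2] y [565.9 459.1]
LL x [-16.6 -16.7] y [566.3 458.1]
T x [100.8 101.4] y [572.7 453.3]
B x [198.1 200.2] y [587.4 438.1]
E x [-53.9 198.1] y [586.8 587.4]
```

The open gap at the bed is about 23.4 mm, so about 26 mm (fixed-half check 27.9 mm) when shut. The gap needs both slips. Slip A goes first, against the mould, then slip B.

```bash
cat >> h.py <<'E'
def yaw():
    m=R.from_rotvec(read_state()["orientation"]).as_matrix(); return np.degrees(np.arctan2(m[1,1],m[0,1]))
def go(p,y=None):
    s=read_state(); v=totool(np.array(p)-s["tool_pos"])/.6
    print("lin",v.round(4).tolist(),"roll",None if y is None else round(-(y-yaw())/30,4),"yaw",round(yaw(),2))
def frame(A,c=(0,0)):
    a=np.radians(A);X=np.array([np.cos(a),np.sin(a)]);Y=np.array([-X[1],X[0]]);return lambda x,y,z:[*(np.array(c)+x*X+y*Y),z]
rack=frame(-82.3,(.5098,-.1778)); mould=frame(-73)
E
python3 - <<'E'
from h import *
print(rack(-.06,.041,0),rack(0,-.041,0),mould(.0535,.553,0))
go(rack(-.06,.041,.18),-82.3);go(rack(-.06,.041,.096),-82.3)
E
```

```text
[np.float64(0.5423911400632108), np.float64(-0.11284757441495986), 0] [np.float64(0.46916968881169174), np.float64(-0.18329343360215), 0] [np.float64(0.544478416250225), np.float64(0.11051924826765105), 0]
lin [0.0642, 0.3425, 0.0477] roll 0.2978 yaw -73.36
lin [0.2042, 0.3426, 0.0478] roll 0.2978 yaw -73.36
```

>>> apply_moves --series '[{"jaw":0.1,"linear":[0.064,0.3425,0.0477],"roll":0.298},{"jaw":0.1,"linear":[0.064,0.3425,0.0477],"roll":0.298},{"jaw":0.1,"linear":[0.064,0.3425,0.0477],"roll":0.298},{"jaw":0.1,"linear":[0.064,0.3425,0.0477],"roll":0.298},{"jaw":0.1,"linear":[0.064,0.3425,0.0477],"roll":0.298},{"jaw":0.1,"linear":[0.064,0.3425,0.0477],"roll":0.298},{"jaw":0.1,"linear":[0.13,0.3425,0.0477],"roll":0.298},{"jaw":0.1,"linear":[0.17,0.3425,0.0477],"roll":0.298},{"jaw":0.1,"linear":[0.204,0.3425,0.0477],"roll":0.298},{"jaw":0.1,"linear":[0.204,0.3425,0.0477],"roll":0.298},{"jaw":0.1,"linear":[0.204,0.3425,0.0477],"roll":0.298}]'

```text
t: 4.12
tool_pos: [0.5431, -0.1122, 0.0974]
orientation: [2.153, 0.147, -2.15]
force: [-0.6, 0.3, 0.4]
opening: 0.0425
```

```bash
python3 - <<'E'
from h import *
p,K,M,o=cam("wrist"); cv2.imwrite("pics/w3.png",p)
go(rack(-.06,.041,.096),-82.3)
E
```

```text
lin [0.0028, 0.0004, 0.0017] roll 0.0014 yaw -82.26
```

View pics/w3.png

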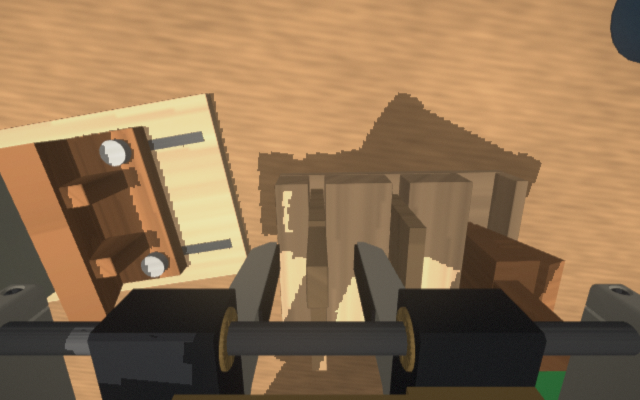

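The tab of A is centred between the fingers at about (317,245). I grip it and lift.

>>> apply_moves --force 30 --series '[{"jaw":1,"linear":[0,0,0],"roll":0},{"jaw":1,"linear":[0,0,0],"roll":0},{"jaw":1,"linear":[0,0,0],"roll":0},{"jaw":1,"linear":[0,0,0],"roll":0},{"jaw":1,"linear":[0,0,0],"roll":0},{"jaw":1,"linear":[0,0,0],"roll":0},{"jaw":1,"linear":[-0.03,0,0],"roll":0},{"jaw":1,"linear":[-0.07,0,0],"roll":0},{"jaw":1,"linear":[-0.14,0,0],"roll":0},{"jaw":1,"linear":[-0.18,0,0],"roll":0},{"jaw":1,"linear":[-0.18,0,0],"roll":0}]'

```text
t: 5.55
tool_pos: [0.5449, -0.1129, 0.2093]
orientation: [2.159, 0.144, -2.143]
force: [0.9, -0.6, -1.8]
opening: 0.0095
```

```bash
python3 - <<'E'
from h import *
go(mould(.0535,.553,.21),-73);go(mould(.0535,.553,.14),-73)
E
```

```text
lin [-0.0015, -0.3691, -0.0495] roll -0.3085 yaw -82.25
lin [0.1151, -0.3693, -0.0487] roll -0.3085 yaw -82.25
```

>>> apply_moves --series '[{"jaw":1,"linear":[0,-0.369,-0.0495],"roll":-0.308},{"jaw":1,"linear":[0,-0.369,-0.0495],"roll":-0.308},{"jaw":1,"linear":[0,-0.369,-0.0495],"roll":-0.308},{"jaw":1,"linear":[0,-0.369,-0.0495],"roll":-0.308},{"jaw":1,"linear":[0,-0.369,-0.0495],"roll":-0.308},{"jaw":1,"linear":[0,-0.369,-0.0495],"roll":-0.308},{"jaw":1,"linear":[0.02,-0.369,-0.0495],"roll":-0.308},{"jaw":1,"linear":[0.02,-0.369,-0.0495],"roll":-0.308}]'

```text
t: 6.55
tool_pos: [0.5436, 0.1092, 0.1951]
orientation: [2.067, 0.304, -2.058]
force: [0.2, 0.2, -1.6]
opening: 0.01
```

```bash
python3 - <<'E'
from h import *
p,K,M,o=cam("wrist"); np.savez(f"pics/w4.npz",p=p,K=K,M=M,o=o)
g=cv2.convertScaleAbs(p,alpha=1.3,beta=20)
cv2.imwrite("pics/w4.png",cv2.resize(g[:300,140:500],None,fx=2,fy=2,interpolation=cv2.INTER_CUBIC))
print(o)
go(mould(.0535,.553,.15),-73);go(mould(.0535,.553,.104),-73)
E
```

```text
[0.62259052 0.13439972 0.36249107]
lin [0.0764, -0.0017, -0.0009] roll -0.0033 yaw -73.1
lin [0.1531, -0.0019, -0.0006] roll -0.0033 yaw -73.1
```

View pics/w4.png

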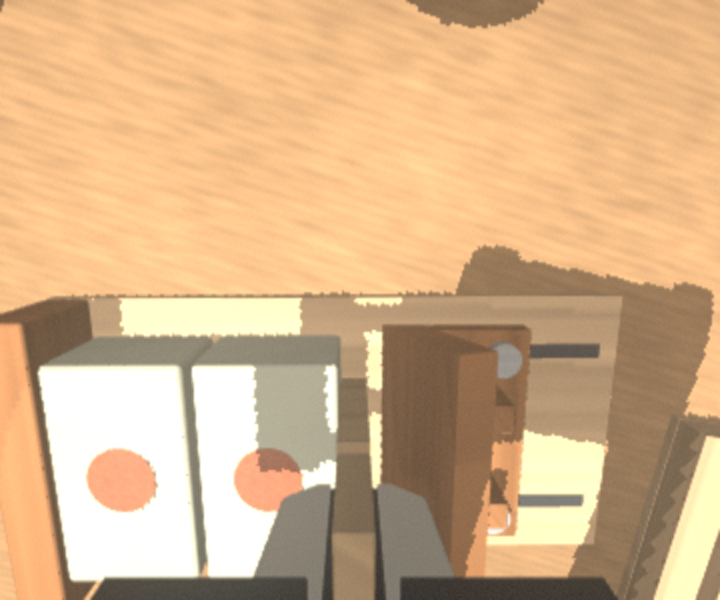

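The slip hangs upright over the gap at (353,430). It is 6–7 mm right of the loose half's edge (340) and clear of the stop foot (384). I lower it.

>>> apply_moves --series '[{"jaw":1,"linear":[0.04,-0.0015,-0.0009],"roll":0},{"jaw":1,"linear":[0.0764,-0.0015,-0.0009],"roll":0},{"jaw":1,"linear":[0.1,-0.0015,-0.0009],"roll":0},{"jaw":1,"linear":[0.12,-0.0015,-0.0009],"roll":0},{"jaw":1,"linear":[0.14,-0.0015,-0.0009],"roll":0},{"jaw":1,"linear":[0.15,-0.0015,-0.0009],"roll":0},{"jaw":1,"linear":[0.156,-0.0015,-0.0009],"roll":0},{"jaw":1,"linear":[0.16,-0.0015,-0.0009],"roll":0},{"jaw":1,"linear":[0.163,-0.0015,-0.0009],"roll":0},{"jaw":1,"linear":[0.163,-0.0015,-0.0009],"roll":0}]'

```text
t: 7.85
tool_pos: [0.5455, 0.1105, 0.0998]
orientation: [2.069, 0.304, -2.055]
force: [-2.7, -0.0, 7.8]
opening: 0.0098
```

Contact came at TCP z 0.0998, which puts the foot at about 12.4 mm: on the bed. I hold a moment, release and retreat.

>>> apply_moves --series '[{"jaw":1,"linear":[0,0,0],"roll":0},{"jaw":1,"linear":[0,0,0],"roll":0},{"jaw":0.6,"linear":[0,0,0],"roll":0},{"jaw":0.4,"linear":[0,0,0],"roll":0},{"jaw":0.4,"linear":[0,0,0],"roll":0},{"jaw":0.4,"linear":[0,0,0],"roll":0},{"jaw":0.4,"linear":[-0.03,0,0],"roll":0},{"jaw":0.2,"linear":[-0.08,0,0],"roll":0},{"jaw":0.1,"linear":[-0.16,0,0],"roll":0},{"jaw":0.1,"linear":[-0.18,0,0],"roll":0},{"jaw":0.1,"linear":[-0.18,0,0],"roll":0}]'

```text
t: 9.22
tool_pos: [0.5457, 0.1107, 0.2096]
orientation: [2.072, 0.304, -2.051]
force: [-0.4, -0.3, 0.3]
opening: 0.0418
```

```bash
python3 - <<'E'
from h import *
p,K,M,o=cam("wrist"); np.savez(f"pics/w5.npz",p=p,K=K,M=M,o=o)
g=cv2.convertScaleAbs(p,alpha=1.3,beta=20)
cv2.imwrite("pics/w5.png",cv2.resize(g[:300,140:500],None,fx=2,fy=2,interpolation=cv2.INTER_CUBIC))
go(rack(0.0005,-.041,.21),-82.3);go(rack(0,-.041,.0965),-82.3)
E
```

```text
lin [-0.0042, 0.4328, 0.263] roll 0.3069 yaw -73.09
lin [0.185, 0.4314, 0.2642] roll 0.3069 yaw -73.09
```

View pics/w5.png

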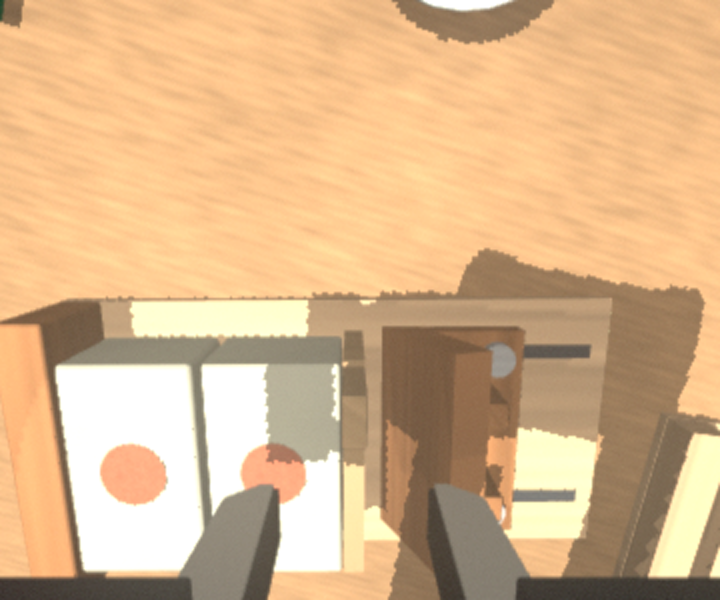

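Slip A stands upright, flush against the loose half at (342–366, 335–570), and step 1 looks met. Next I fetch slip B.

>>> apply_moves --series '[{"jaw":0.1,"linear":[-0.004,0.4326,0.2635],"roll":0.307},{"jaw":0.1,"linear":[-0.004,0.4326,0.2635],"roll":0.307},{"jaw":0.1,"linear":[-0.004,0.4326,0.2635],"roll":0.307},{"jaw":0.1,"linear":[-0.004,0.4326,0.2635],"roll":0.307},{"jaw":0.1,"linear":[-0.004,0.4326,0.2635],"roll":0.307},{"jaw":0.1,"linear":[-0.004,0.4326,0.2635],"roll":0.307},{"jaw":0.1,"linear":[-0.004,0.4326,0.2635],"roll":0.307},{"jaw":0.1,"linear":[0.05,0.4321,0.264],"roll":0.307},{"jaw":0.1,"linear":[0.1,0.4321,0.264],"roll":0.307},{"jaw":0.1,"linear":[0.15,0.4321,0.264],"roll":0.307},{"jaw":0.1,"linear":[0.183,0.4321,0.264],"roll":0.307},{"jaw":0.1,"linear":[0.183,0.4321,0.264],"roll":0.307},{"jaw":0.1,"linear":[0.183,0.4321,0.264],"roll":0.307}]'

```text
t: 10.9
tool_pos: [0.47, -0.1829, 0.0983]
orientation: [2.159, 0.144, -2.142]
force: [-0.3, -0.1, 0.3]
opening: 0.0418
```

```bash
python3 - <<'E'
from h import *
go(rack(0,-.041,.0974),-82.3)
p=cam("wrist")[0]; cv2.imwrite("pics/w6.png",p)
E
```

```text
lin [0.0016, 0.0005, 0.0015] roll 0.0026 yaw -82.22
```

View pics/w6.png

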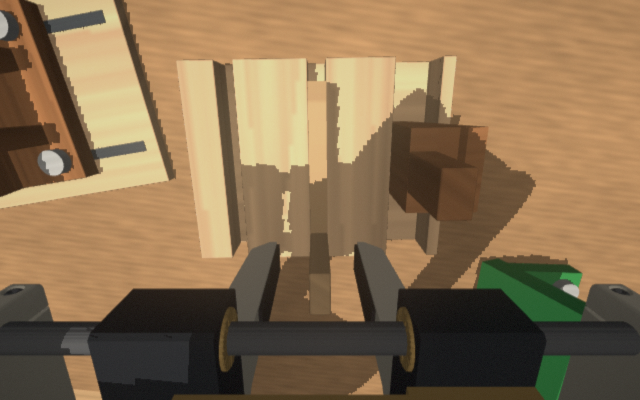

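The tab of B is centred between the fingers at about (319,280). I grip it and lift.

>>> apply_moves --force 30 --series '[{"jaw":1,"linear":[0,0,0],"roll":0},{"jaw":1,"linear":[0,0,0],"roll":0},{"jaw":1,"linear":[0,0,0],"roll":0},{"jaw":1,"linear":[0,0,0],"roll":0},{"jaw":1,"linear":[0,0,0],"roll":0},{"jaw":1,"linear":[0,0,0],"roll":0},{"jaw":1,"linear":[-0.03,0,0],"roll":0},{"jaw":1,"linear":[-0.07,0,0],"roll":0},{"jaw":1,"linear":[-0.14,0,0],"roll":0},{"jaw":1,"linear":[-0.22,0,0],"roll":0},{"jaw":1,"linear":[-0.25,0,0],"roll":0},{"jaw":1,"linear":[-0.25,0,0],"roll":0}]'

```text
t: 12.45
tool_pos: [0.4697, -0.1833, 0.2503]
orientation: [2.162, 0.142, -2.137]
force: [0.6, -0.5, -1.5]
opening: 0.0097
```

```bash
python3 - <<'E'
from h import *
go(mould(.0637,.471,.245),-73);go(mould(.0637,.471,.195),-73)
E
```

```text
lin [0.0076, -0.4297, -0.0575] roll -0.3079 yaw -82.24
lin [0.0909, -0.43, -0.0566] roll -0.3079 yaw -82.24
```

```bash
python3 - <<'E'
from h import *
d=np.load("pics/w5.npz");p,K,M,o=[d[k] for k in"pKMo"]
a=np.radians(-73);A=np.array([[np.cos(a),np.sin(a)],[-np.sin(a),np.cos(a)]])
f=lambda pts,z:(onz(np.array(pts)/2+[140,0],K,M,o,z)[:,:2]@A.T*1000).round(1).tolist()
print("loose",f([(340,364),(341,569)],.082),"slipA R",f([(366,370),(364,570)],.086),"stop",f([(383,328),(382,500)],.012),"slipA tab top",f([(343,331),(364,331)],.136))
go(mould(.067,.471,.245),-73);go(mould(.067,.471,.108),-73);go(mould(.0637,.471,.1),-73)
E
```

```text
loose [[47.4, 566.4], [47.3, 458.3]] slipA R [[59.5, 564.5], [59.0, 460.1]] stop [[70.8, 570.8], [71.5, 464.1]] slipA tab top [[49.6, 591.9], [57.5, 591.8]]
lin [0.0077, -0.4243, -0.0584] roll -0.3079 yaw -82.24
lin [0.236, -0.4252, -0.0558] roll -0.3079 yaw -82.24
lin [0.2493, -0.4307, -0.0548] roll -0.3079 yaw -82.24
```

>>> apply_moves --series '[{"jaw":1,"linear":[0.008,-0.423,-0.0584],"roll":-0.308},{"jaw":1,"linear":[0.008,-0.423,-0.0584],"roll":-0.308},{"jaw":1,"linear":[0.008,-0.423,-0.0584],"roll":-0.308},{"jaw":1,"linear":[0.008,-0.423,-0.0584],"roll":-0.308},{"jaw":1,"linear":[0.008,-0.423,-0.0584],"roll":-0.308},{"jaw":1,"linear":[0.008,-0.423,-0.0584],"roll":-0.308},{"jaw":1,"linear":[0.008,-0.423,-0.0584],"roll":-0.308},{"jaw":1,"linear":[0.05,-0.423,-0.0575],"roll":-0.308},{"jaw":1,"linear":[0.1,-0.423,-0.057],"roll":-0.308},{"jaw":1,"linear":[0.15,-0.423,-0.0565],"roll":-0.308},{"jaw":1,"linear":[0.19,-0.423,-0.056],"roll":-0.308},{"jaw":1,"linear":[0.19,-0.423,-0.056],"roll":-0.308}]'

```text
t: 13.95
tool_pos: [0.4683, 0.0707, 0.1334]
orientation: [2.068, 0.301, -2.055]
force: [0.9, 0.2, -1.5]
opening: 0.0098
```

```bash
python3 - <<'E'
from h import *
p,K,M,o=cam("wrist"); np.savez(f"pics/w7.npz",p=p,K=K,M=M,o=o)
g=cv2.convertScaleAbs(p,alpha=1.3,beta=20)
cv2.imwrite("pics/w7.png",g)
a=np.radians(-73);A=np.array([[np.cos(a),np.sin(a)],[-np.sin(a),np.cos(a)]])
print(A@read_state()["tool_pos"][:2])
go(mould(.067,.471,.112),-73);go(mould(.065,.471,.1),-73)
E
```

```text
[0.06928933 0.46973597]
lin [0.0384, -0.004, -0.0018] roll -0.0041 yaw -73.12
lin [0.0584, -0.0075, -0.0016] roll -0.0041 yaw -73.12
```

>>> apply_moves --series '[{"jaw":1,"linear":[0.02,-0.003,-0.0018],"roll":-0.004},{"jaw":1,"linear":[0.035,-0.0045,-0.0018],"roll":-0.004},{"jaw":1,"linear":[0.045,-0.0068,-0.0018],"roll":-0.004},{"jaw":1,"linear":[0.05,-0.0072,-0.0018],"roll":-0.004},{"jaw":1,"linear":[0.055,-0.0072,-0.0018],"roll":-0.004},{"jaw":1,"linear":[0.059,-0.0072,-0.0018],"roll":-0.004},{"jaw":1,"linear":[0.062,-0.0072,-0.0018],"roll":-0.004},{"jaw":1,"linear":[0.062,-0.0072,-0.0018],"roll":-0.004}]'

```text
t: 15.0
tool_pos: [0.4704, 0.0754, 0.1008]
orientation: [2.071, 0.303, -2.049]
force: [-12.9, -1.2, 23.5]
opening: 0.0098
```

```bash
python3 - <<'E'
from h import *
a=np.radians(-73);A=np.array([[np.cos(a),np.sin(a)],[-np.sin(a),np.cos(a)]])
s=read_state();print(A@s["tool_pos"][:2],A@s["force"][:2],s["force"][2],s["tool_pos"])
E
```

```text
[0.06540774 0.47186095] [ -2.67059785 -12.7132287 ] 23.53734295332118 [0.47036624 0.07540906 0.10084227]
```

Contact came with the foot at about 12.5 mm, so B is on the bed. I unload, release and retreat.

>>> apply_moves --series '[{"jaw":1,"linear":[-0.001,0,0],"roll":0},{"jaw":1,"linear":[-0.001,0,0],"roll":0},{"jaw":0.6,"linear":[-0.001,0,0],"roll":0},{"jaw":0.4,"linear":[-0.001,0,0],"roll":0},{"jaw":0.4,"linear":[-0.001,0,0],"roll":0},{"jaw":0.4,"linear":[-0.001,0,0],"roll":0},{"jaw":0.4,"linear":[-0.03,0,0],"roll":0},{"jaw":0.2,"linear":[-0.08,0,0],"roll":0},{"jaw":0.1,"linear":[-0.15,0,-0.04],"roll":0},{"jaw":0.1,"linear":[-0.18,0,-0.07],"roll":0},{"jaw":0.1,"linear":[-0.18,0,-0.07],"roll":0}]'

```text
t: 16.38
tool_pos: [0.5113, 0.0883, 0.2124]
orientation: [2.075, 0.303, -2.043]
force: [-0.1, 0.2, -0.7]
opening: 0.0418
```

```bash
python3 - <<'E'
from h import *
p,K,M,o=cam("wrist"); np.savez(f"pics/w8.npz",p=p,K=K,M=M,o=o)
d=np.load("pics/w6.npz") if 0 else None
g=cv2.convertScaleAbs(p,alpha=1.3,beta=20)
cv2.imwrite("pics/w8.png",cv2.resize(g[100:380,180:440],None,fx=2.1,fy=2.1,interpolation=cv2.INTER_CUBIC))
go(rack(.06,.004,.23),-82.3)
go(rack(.06,.004,.096),-82.3)
E
```

```text
lin [-0.0307, 0.5237, 0.1391] roll 0.3107 yaw -72.98
lin [0.1926, 0.5222, 0.1416] roll 0.3107 yaw -72.98
```

View pics/w8.png

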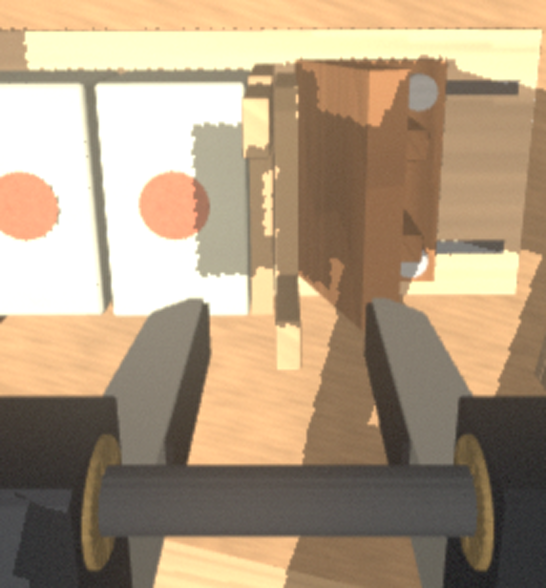

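Both slips stand face to face: A at (248–274), tab up, and B at (274–298), tab down. Both sit straight between mould and stop. Next is the wedge.

>>> apply_moves --series '[{"jaw":0.1,"linear":[-0.031,0.5237,0.1391],"roll":0.31},{"jaw":0.1,"linear":[-0.031,0.5237,0.1391],"roll":0.31},{"jaw":0.1,"linear":[-0.031,0.5237,0.1391],"roll":0.31},{"jaw":0.1,"linear":[-0.031,0.5237,0.1391],"roll":0.31},{"jaw":0.1,"linear":[-0.031,0.5237,0.1391],"roll":0.31},{"jaw":0.1,"linear":[-0.031,0.5237,0.1391],"roll":0.31},{"jaw":0.1,"linear":[-0.031,0.5237,0.1391],"roll":0.31},{"jaw":0.1,"linear":[0.03,0.523,0.14],"roll":0.31},{"jaw":0.1,"linear":[0.08,0.523,0.141],"roll":0.31},{"jaw":0.1,"linear":[0.13,0.523,0.141],"roll":0.31},{"jaw":0.1,"linear":[0.17,0.523,0.1416],"roll":0.31},{"jaw":0.1,"linear":[0.192,0.523,0.1416],"roll":0.31},{"jaw":0.1,"linear":[0.192,0.523,0.1416],"roll":0.31}]'

```text
t: 18.05
tool_pos: [0.5213, -0.2355, 0.0954]
orientation: [2.161, 0.144, -2.138]
force: [0.0, -0.4, 0.4]
opening: 0.0418
```

```bash
python3 - <<'E'
from h import *
p,K,M,o=cam("wrist")
go(rack(.06,.004,.096),-82.3)
# block seen between the finger inner edges?
hsv=cv2.cvtColor(p,cv2.COLOR_BGR2HSV)
m=cv2.inRange(hsv,(0,100,40),(12,255,255))
ys,xs=np.nonzero(m[150:300,200:450]);print(np.percentile(xs+200,[1,50,99]),np.percentile(ys+150,[1,50,99]))
for z in(.13,.096):
  print(proj([rack(.052,.016,z),rack(.068,.016,z),rack(.068,-.008,z),rack(.052,-.008,z)],K,M,o).round().tolist())
cv2.imwrite("pics/w9.png",p)
E
```

```text
lin [0.001, 0.0007, 0.0005] roll 0.0028 yaw -82.22
[309.7  331.   373.15] [206.4  252.   292.05]
[[303.0, 263.0], [338.0, 264.0], [337.0, 309.0], [304.0, 309.0]]
[[305.0, 235.0], [334.0, 235.0], [333.0, 273.0], [306.0, 273.0]]
```

View pics/w9.png

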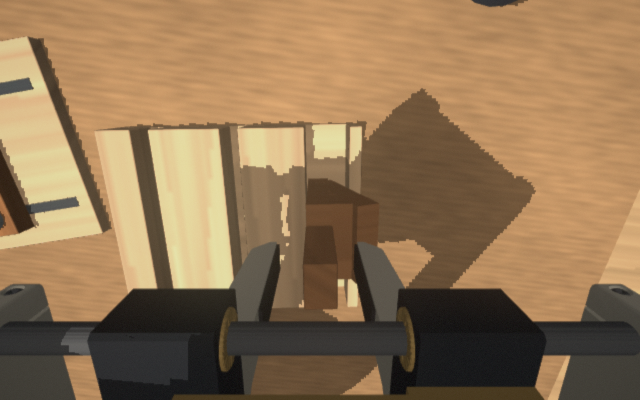

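The block sits between the fingers at (304–338, 240–308), where predicted. I grip firmly and lift.

>>> apply_moves --force 55 --series '[{"jaw":1,"linear":[0,0,0],"roll":0},{"jaw":1,"linear":[0,0,0],"roll":0},{"jaw":1,"linear":[0,0,0],"roll":0},{"jaw":1,"linear":[0,0,0],"roll":0},{"jaw":1,"linear":[0,0,0],"roll":0},{"jaw":1,"linear":[0,0,0],"roll":0},{"jaw":1,"linear":[-0.03,0,0],"roll":0},{"jaw":1,"linear":[-0.07,0,0],"roll":0},{"jaw":1,"linear":[-0.14,0,0],"roll":0},{"jaw":1,"linear":[-0.22,0,0],"roll":0},{"jaw":1,"linear":[-0.27,0,0],"roll":0},{"jaw":1,"linear":[-0.27,0,0],"roll":0}]'

```text
t: 19.6
tool_pos: [0.5214, -0.2365, 0.2626]
orientation: [2.167, 0.139, -2.129]
force: [-1.0, 0.3, -2.0]
opening: 0.0159
```

```bash
python3 - <<'E'
from h import *
go(mould(.079,.512,.255),-73);go(mould(.079,.512,.165),-73)
E
```

```text
lin [0.0096, -0.515, -0.0557] roll -0.3073 yaw -82.22
lin [0.1596, -0.5162, -0.0532] roll -0.3073 yaw -82.22
```

>>> apply_moves --series '[{"jaw":1,"linear":[0,-0.515,-0.0557],"roll":-0.307},{"jaw":1,"linear":[0,-0.515,-0.0557],"roll":-0.307},{"jaw":1,"linear":[0,-0.515,-0.0557],"roll":-0.307},{"jaw":1,"linear":[0,-0.515,-0.0557],"roll":-0.307},{"jaw":1,"linear":[0,-0.515,-0.0557],"roll":-0.307},{"jaw":1,"linear":[0,-0.515,-0.0557],"roll":-0.307},{"jaw":1,"linear":[0,-0.515,-0.0557],"roll":-0.307},{"jaw":1,"linear":[0,-0.515,-0.0557],"roll":-0.307},{"jaw":1,"linear":[0.04,-0.515,-0.055],"roll":-0.307},{"jaw":1,"linear":[0.08,-0.515,-0.0545],"roll":-0.307},{"jaw":1,"linear":[0.12,-0.515,-0.054],"roll":-0.307},{"jaw":1,"linear":[0.12,-0.515,-0.054],"roll":-0.307},{"jaw":1,"linear":[0.12,-0.515,-0.054],"roll":-0.307}]'

```text
t: 21.22
tool_pos: [0.5134, 0.0729, 0.1897]
orientation: [2.077, 0.298, -2.041]
force: [-0.0, -0.5, -1.5]
opening: 0.0156
```

```bash
cat >> h.py <<'E'
_a=np.radians(-73);A2=np.array([[np.cos(_a),np.sin(_a)],[-np.sin(_a),np.cos(_a)]])
def st():
    s=read_state();print(s["t"],"mould xy",(A2@s["tool_pos"][:2]).round(4),"z",round(s["tool_pos"][2],4),"F",(A2@s["force"][:2]).round(1),round(s["force"][2],1),"open",round(s["opening"],4),"T",np.round(s["wrist_torque"],2))
E
python3 - <<'E'
from h import *
st()
go(mould(.0785,.512,.146),-73);go(mould(.077,.512,.131),-73);go(mould(.074,.512,.1235),-73)
E
```

```text
21.225 mould xy [0.0804 0.5122] z 0.1897 F [ 0.5 -0.2] -1.5 open 0.0156 T [ 0.01 -0.01 -0.02]
lin [0.0727, -0.004, 0.0016] roll -0.0029 yaw -73.09
lin [0.0977, -0.0068, 0.002] roll -0.0029 yaw -73.09
lin [0.1101, -0.0119, 0.0022] roll -0.0029 yaw -73.09
```

>>> apply_moves --series '[{"jaw":1,"linear":[0.03,-0.003,0.001],"roll":-0.003},{"jaw":1,"linear":[0.06,-0.004,0.0016],"roll":-0.003},{"jaw":1,"linear":[0.075,-0.0045,0.0016],"roll":-0.003},{"jaw":1,"linear":[0.085,-0.0055,0.0018],"roll":-0.003},{"jaw":1,"linear":[0.092,-0.006,0.0018],"roll":-0.003},{"jaw":1,"linear":[0.092,-0.006,0.0018],"roll":-0.003}]'

```text
t: 21.98
tool_pos: [0.5122, 0.0766, 0.1344]
orientation: [2.077, 0.301, -2.04]
force: [-1.7, 5.3, -1.4]
opening: 0.0155
```

```bash
python3 - <<'E'
from h import *
st();go(mould(.077,.512,.1305),-73);go(mould(.074,.512,.1235),-73)
E
```

```text
21.975 mould xy [0.0765 0.5122] z 0.1344 F [-5.6 -0. ] -1.4 open 0.0155 T [ 1.31  0.34 -0.05]
lin [0.0065, 0.0008, 0.0005] roll 0.0007 yaw -72.98
lin [0.0181, -0.0043, 0.0007] roll 0.0007 yaw -72.98
```

>>> apply_moves --series '[{"jaw":1,"linear":[0.003,-0.0012,0],"roll":0},{"jaw":1,"linear":[0.006,-0.0024,0],"roll":0},{"jaw":1,"linear":[0.009,-0.0036,0],"roll":0},{"jaw":1,"linear":[0.012,-0.0048,0],"roll":0},{"jaw":1,"linear":[0.012,-0.0048,0],"roll":0}]'

```text
t: 22.6
tool_pos: [0.5127, 0.0794, 0.1285]
orientation: [2.08, 0.301, -2.037]
force: [-0.7, 1.8, 7.1]
opening: 0.0154
```

```bash
python3 - <<'E'
from h import *
st()
E
```

```text
22.6 mould xy [0.074  0.5135] z 0.1285 F [-1.9 -0.2] 7.1 open 0.0154 T [ 0.71  0.17 -0.09]
```

>>> apply_moves --series '[{"jaw":1,"linear":[0.004,-0.0012,0],"roll":0},{"jaw":1,"linear":[0.006,-0.0018,0],"roll":0},{"jaw":1,"linear":[0.006,-0.0018,0],"roll":0},{"jaw":1,"linear":[0.006,-0.0018,0],"roll":0}]'

```text
t: 23.1
tool_pos: [0.5134, 0.0806, 0.1262]
orientation: [2.082, 0.301, -2.035]
force: [-1.9, 2.3, 6.5]
opening: 0.0157
```

```bash
python3 - <<'E'
from h import *
st()
E
```

```text
23.1 mould xy [0.073  0.5145] z 0.1262 F [-2.7 -1.1] 6.5 open 0.0157 T [ 0.78  0.58 -0.11]
```

>>> apply_moves --series '[{"jaw":1,"linear":[0.004,-0.0014,0.001],"roll":0},{"jaw":1,"linear":[0.007,-0.0024,0.002],"roll":0},{"jaw":1,"linear":[0.008,-0.0027,0.002],"roll":0},{"jaw":1,"linear":[0.008,-0.0027,0.002],"roll":0}]'

```text
t: 23.6
tool_pos: [0.5136, 0.0816, 0.1238]
orientation: [2.086, 0.3, -2.03]
force: [-2.5, 1.0, 14.4]
opening: 0.0157
```

```bash
python3 - <<'E'
from h import *
st()
E
```

```text
23.6 mould xy [0.0721 0.515 ] z 0.1238 F [-1.6 -2.1] 14.4 open 0.0157 T [ 0.47  0.8  -0.18]
```

>>> apply_moves --series '[{"jaw":1,"linear":[0.003,-0.0005,0.001],"roll":0},{"jaw":1,"linear":[0.005,-0.0008,0.002],"roll":0},{"jaw":1,"linear":[0.005,-0.0008,0.002],"roll":0},{"jaw":1,"linear":[0.005,-0.0008,0.002],"roll":0}]'

```text
t: 24.1
tool_pos: [0.5138, 0.0816, 0.1237]
orientation: [2.089, 0.299, -2.027]
force: [-5.4, 1.0, 18.4]
opening: 0.016
```

```bash
python3 - <<'E'
from h import *
st()
p,K,M,o=cam("top");cv2.imwrite("pics/top_end.png",p);p,K,M,o=cam("wrist");np.savez("pics/w10.npz",p=p,K=K,M=M,o=o)
E
```

```text
24.1 mould xy [0.0721 0.5152] z 0.1237 F [-2.5 -4.8] 18.4 open 0.016 T [ 0.58  1.68 -0.07]
```

The wedge has bitten: z stopped at 0.1237 while the force rose to 18–20 N. Foot height is about 26 mm, as expected for a gap of about 25 mm. I check the seam numerically against the "before" picture.

```bash
python3 - <<'E'
from h import *
def prof(f,y):
    d=np.load(f);p,K,M,o=[d[k] for k in"pKMo"]
    xs=np.arange(-.09,.06,.0005)
    u=proj([mould(x,y,.082) for x in xs],K,M,o).astype(np.float32)
    g=cv2.remap(cv2.cvtColor(p,cv2.COLOR_BGR2GRAY),u[:,0],u[:,1],cv2.INTER_LINEAR).ravel().astype(int)
    i=(xs>-.030)&(xs<-.010)
    print(f,y,"seam:",g[i][::2].tolist()); j=(xs>.036)&(xs<.056);print("   edge",g[j][::2].tolist())
for f in("pics/w2.npz","pics/w5.npz","pics/w10.npz"):
    for y in(.553,.54):prof(f,y)
st()
E
```

```text
pics/w2.npz 0.553 seam: [216, 216, 216, 215, 215, 205, 178, 145, 106, 87, 85, 93, 141, 206, 217, 217, 217, 217, 217, 217]
   edge [212, 214, 214, 213, 206, 194, 194, 205, 213, 202, 166, 101, 79, 83, 111, 115, 114, 114, 113, 113]
pics/w2.npz 0.54 seam: [217, 216, 216, 216, 216, 209, 184, 151, 110, 87, 86, 96, 149, 203, 215, 217, 217, 218, 217, 217]
   edge [120, 121, 119, 119, 120, 120, 121, 120, 119, 118, 108, 84, 78, 84, 104, 116, 117, 116, 116, 115]
pics/w5.npz 0.553 seam: [215, 215, 215, 214, 213, 205, 177, 142, 105, 85, 83, 86, 119, 188, 214, 215, 215, 217, 216, 217]
   edge [119, 119, 121, 120, 119, 119, 118, 124, 154, 187, 167, 109, 78, 76, 75, 74, 73, 73, 72, 73]
pics/w5.npz 0.54 seam: [215, 216, 215, 214, 214, 208, 183, 148, 106, 85, 83, 87, 118, 184, 212, 216, 215, 216, 216, 216]
   edge [119, 118, 117, 117, 118, 119, 119, 120, 129, 165, 165, 106, 90, 97, 98, 98, 95, 95, 95, 95]
pics/w10.npz 0.553 seam: [214, 213, 214, 213, 213, 200, 172, 141, 107, 134, 206, 216, 215, 215, 215, 215, 215, 215, 215, 215]
   edge [185, 187, 188, 188, 186, 185, 185, 183, 182, 180, 177, 140, 72, 67, 66, 65, 65, 73, 97, 98]
pics/w10.npz 0.54 seam: [214, 214, 213, 214, 213, 200, 165, 147, 110, 129, 206, 215, 214, 215, 215, 215, 214, 214, 215, 215]
   edge [179, 180, 181, 181, 180, 180, 179, 178, 177, 175, 174, 146, 82, 64, 64, 69, 91, 99, 98, 98]
24.2 mould xy [0.0721 0.5152] z 0.1236 F [-3.1 -5.1] 18.4 open 0.0158 T [ 0.59  1.74 -0.08]
```

Seam's far edge moved 3 mm, so it is shut. Before handing in I check tool tilt and that the force holds steady.

>>> apply_moves --series '[{"jaw":1,"linear":[0.004,0,0.004],"roll":0},{"jaw":1,"linear":[0.004,0,0.004],"roll":0},{"jaw":1,"linear":[0.004,0,0.004],"roll":0},{"jaw":1,"linear":[0.004,0,0.004],"roll":0}]'

```text
t: 24.7
tool_pos: [0.5133, 0.0814, 0.1237]
orientation: [2.094, 0.299, -2.023]
force: [-2.4, 4.1, 13.9]
opening: 0.0157
```

```bash
python3 - <<'E'
from h import *
st();s=read_state();m=R.from_rotvec(s["orientation"]).as_matrix();print("tilt mould",A2@m[:2,0],np.abs(s["dq"]).max())
p,K,M,o=cam("wrist");np.savez("pics/w11.npz",p=p,K=K,M=M,o=o)
# dark-brown block/wedge tilt: corner fit of its top face
hsv=cv2.cvtColor(p,cv2.COLOR_BGR2HSV);print(proj([mould(.0643,.527,.158),mould(.0803,.527,.158),mould(.0643,.539,.108),mould(.1,.539,.108)],K,M,o).round().tolist())
st()
E
```

```text
24.7 mould xy [0.0722 0.5147] z 0.1237 F [-4.6 -1.2] 13.9 open 0.0157 T [ 1.27  0.88 -0.03]
tilt mould [0.01303097 0.03274373] 0.0016997819552975755
[[302.0, 262.0], [337.0, 262.0], [304.0, 206.0], [364.0, 206.0]]
24.75 mould xy [0.0722 0.5147] z 0.1237 F [-3.5 -2. ] 13.6 open 0.0155 T [ 1.26  0.97 -0.04]
```

Steady at about 15 N downward, tool tilt 0.035 rad, joints at rest. I hand it in.

```bash
python3 - <<'E'
from h import *
print(close_job());st()
E
```

```text
the job is handed in; nothing more can be done
None
the job is handed in; nothing more can be done
```

The job is handed in, with the wedge still gripped and pressed down, and my last checks suggest the seam is shut; the hand-in gives no verdict.

**What I did:** The gap measured about 26 mm with the mould shut, so it needed both slips. Slip A went against the loose half and slip B beside it. Both touched down with their feet at about 12.5 mm, which is bed level, and the picture showed them straight. I then pressed the wedge in between slip B and the stop.

**Last checks, at 24.7 s of 72 s:**
- **Bite:** the wedge stopped sinking with its foot about 26 mm above the bed. At hand-in the downward push was about 15 N, down from 18–20 N before my last small correction.
- **Seam:** brightness profiles across the seam show its far edge moved about 3 mm from the open position, which is full closure.
- **Rest and tilt:** the joints were still, the tool was tilted 0.035 rad, and the wedge was within about 3 mm of mid width.

**What disagreed or went unchecked:**
- The gap measured 24.7 to 27.9 mm depending on which edges I used; all of these call for two slips.
- The loose half's outer edge at its top did not show the shift clearly in the profiles, because the slips and shadows blurred it.
- I could not measure the force between wedge and stop directly.
- I took a final top picture but did not view it. I kept the arm away from the bowl, jar and rib.

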